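# Press a two-layer turning blank on the spring-bed glue press

### The arm

A 7-joint arm with a two-finger parallel gripper is mounted at the origin on the work surface. World frame = base frame: x ahead of the robot, y to its left, z up, the work surface at z = 0. Lengths are in m, angles in rad, forces in N, time in s.
With the tool pointing down it reaches from about 0.4 to 0.925 m from the base axis. Payload 4.1 kg.
Tool frame: the origin (TCP) lies at the very end of the fingers, on their centre line; the grasp point (between the pads) lies robot.grip_depth behind it (robot.grip_depth is the distance from the TCP to the grasp point, in m); x points along the fingers, y is the direction in which the jaws open and shut, and the axes are right-handed (so a half turn about x gives the same grasp; the last joint's range is limited). The gripper opens to 85 mm and grips with 20 to 120 N. Pads are 22 mm wide; open, the fingers measure 114 mm over their backs; the gripper's body (76 mm by 85 mm) begins 54 mm behind the grasp point. The pads swing forward as they close: fully open they stand 13 mm farther back than shut.
Start: joints at [-1.44, 0.398, 0.045, 1.537, -0.019, 1.207, -0.051], TCP at [0.148, 0.633, 0.203] pointing down, gripper open.
Joint ranges: [-2.82, 2.82], [-0.49, 2.23], [-1.37, 1.46], [0, 2.46], [-1.36, 4.5], [0.23, 2], [-2.94, 2.94]. Speed limits (rad/s): [2.57, 2.57, 3.14, 3.14, 3.14, 3.14, 3.14].

### API

Orientations are given as [roll, pitch, yaw] about the fixed x, y, z axes, in that order (R = Rz(yaw) Ry(pitch) Rx(roll)).
In Python, from rig import robot gives the robot as it stands.
- The arm moves only by the tool servo_tool, never from a script. Its argument "targets" is a list of rows, each a list of 2 entries, a list of its own where there are three numbers: the shift along the world's x, y, z in m, then the turn about the world's z in rad. In form: [[[x, y, z], roll], ...]. A call has exactly 5 rows; each row is the pose to reach, as a shift and turn from the pose commanded when the call began; what a row does not reach only later rows make up. A row lasts 1/12 s, in which the tool goes at most 41.7 mm and 7.16 degrees, less where a joint would pass 70% of its speed; a pose out of reach is approached as far as the arm can. A call with a gripper value outside its range is refused whole. "gripper" is the gripper's target within -1 to 1 (shut at 1, half-way at 0, fully open at -1), set as the call begins (left out, the last holds). The fingers move at their own pace and stop on an object; the grip force is fixed at half the most. Time passes only in rows, so rows that repeat a pose let the fingers close, or fill a call up. It gives the time, the measured TCP pose, the force and the opening at its end, in the units of the state.
- robot.get_state(): the state, without advancing time (a new reading comes with each control period).
- robot.camera(name): name is "scene" or "top" or "wrist"; returns a dict with "pixels" (480x640x3 uint8, red, green, blue), "depth" (480x640 float32, m along the optical axis (not along the pixel's ray), 0 where there is no reading), "mtx" (3x3 intrinsics, pixels), "R" (3x3) and "t" (3): a world point X has camera coordinates R X + t; the wrist camera has in their place "T_tool_cam" (4x4, takes a point from camera to tool coordinates, whose origin is the TCP and whose axes are the tool frame's). Camera axes: x right, y down, z forward; pixel columns grow to the right and rows downward; lengths in m; the calibration is good to about 2 mm. A picture is of the moment at which its call begins: read the wrist's pose just before it.
- robot.finish_job(): hands the job in, once; it reports no verdict.
Trained networks look in a picture, given as the dict that the camera call returned (one of the last four; its "shot" number tells which), for a name from the list of things; names that differ only in an ending like _2 or _b are one class to them, and where a whole thing is asked for, a point or a joint stands for the part that bears it (a point fixed in the world has none). Each returns a list of dicts, best first, with "confidence" (0 to 1); they miss things now and then, are a little off and sometimes report something else, mostly with a low value. They report only what shows in the picture. A call takes as long as a camera call. They do not tell look-alikes from the thing itself.
- robot.look_for(name, picture): "location" ([x, y, z] in m, in the coordinates of the camera as it stood for that picture, good to about 4 mm: the middle of the surface that is visible of it).
- robot.pinpoint(name, picture): "location" ([x, y, z] in m, in the coordinates of the camera as it stood for that picture, good to about 4 mm: a listed point, or the origin of a listed thing).
The state is a dict: "clock": time; "joint_positions": joint angles; "qd": joint speeds; "tau": joint torques, N m; "ee_pos": TCP position; "tcp_rot": TCP orientation; "contact_force": force on the tool from outside, world axes, zero at the start; "ft_torque": the same for the moment, N m; "finger_gap": finger opening in m.
Only numpy, scipy, OpenCV 4.12 (cv2) and the standard library are available. Lean on these libraries where they do the work, as an engineer would, in place of code of your own. Each camera call takes 0.05 s, during which the arm holds its last target. There are 200 camera calls.

### The job

Build up a two-layer blank on the glue press: lay the dark wooden block centred and square on the press's spring-loaded bed, long side along the bed's long side and on the outline marked there, let go of it, then lay the light block squarely on top of it and let go. Then push down on top of the pile with the gripper's fingers until the bed has sunk 12 mm (red pointer in the green band), never driving it down to its stop, hold it there for at least two seconds, and finish while still pressing: do not let up at the end. Leave the bowl, the glue bottle and the turned knob where they are.

Things in the scene. Friction and masses are not known exactly. Their poses are not given: they have to be found in the camera images.
- dark_blank_center (a point): Centre (half-way up) of the dark brown wooden block: 90 long (its x axis) by 58 wide (its y axis) by 24 mm thick (its z axis, up), about 85 g, loose, lying flat on the bench. The two blocks start side by side in either order.
- light_blank_center (a point): Centre (half-way up) of the pale wooden block, same size and axes as the dark one: 90 (x) by 58 (y) by 24 mm thick (z), about 85 g, loose, lying flat on the bench.
- bed_top (a point): Centre of the top face of the press's flat aluminium bed; moves with the bed. The bed is 124 long (its x axis) by 84 wide (y) by 12 mm thick, level, no rim; a black inlaid outline 96 by 64 mm shows where the blocks go. Its top is 70 mm above the bench at rest and sinks straight down when pushed.
- press: Fixed blue base of the press, 190 by 120 by 30 mm, same axes as the bed; origin on the bench straight below the bed's centre; place and yaw vary. A white gauge post (30 mm wide, green band) stands on it 90 mm from the bed's centre along +x, its top 78 mm above the bench; a red pointer on the bed runs past it.
- press_bed (a joint): How far the bed has sunk, in m: 0 at rest (top), 0.020 at its bottom stop. Preloaded springs: the two blocks' weight does not move it; it starts to sink at about 3 N of push and takes 0.7 N more per mm (about 11 N at 12 mm). It rises again if let go. The green band spans 9 to 15 mm down.
- turned_bowl: Bystander: small open wooden bowl, 110 mm across, 45 mm high, loose; origin at the centre of its underside.
- glue_bottle: Bystander: white plastic bottle with an orange cap, 52 mm across, 130 mm high, loose, upright; origin at the centre of its underside.
- turned_knob: Bystander: small turned wooden knob, 44 mm across, 46 mm high, loose; origin at the centre of its underside.
Things that resemble listed ones, but are neither listed nor needed, are in the scene too. What is meant by the part that bears light_blank_center is not orange, and is the larger of those in its own colour.

How it is judged:
By the outcome, as a careful person would: the job done as asked, in the order asked, and still so for the second after the job is handed in, while the arm keeps its last pose, push and grip.
It also fails if it takes over 72 s, if anything falls off the work surface, if the arm or the gripper's body presses on something with over 40 N, if the wrist force passes 120 N, or if a joint passes its speed limit or range.

## Working session

There is one attempt and no reset: what is moved stays moved. The work goes in short steps, Python scripts to look and compute and a tool call to move; the robot and the scene stay as the last step left them, time stands still between calls to the robot, and variables do not carry over. Pictures are saved under pics/ and viewed, about 8 in all and at most 12, crops included, and the job is handed in when it is done.

Besides the shell and the picture viewer there is one more tool, called after "Emit:" as name([rows], argument=value, ...), one row to a line, values as JSON. servo_tool: Moves the arm, as the interface text tells. Its arguments: {"type":"object","properties":{"targets":{"type":"array"},"gripper":{"type":"number"}},"required":["targets"]}

```bash
mkdir -p pics; cat > h.py <<'E'
from rig import robot
import numpy as np, cv2
def world(p,c): return c["R"].T@(np.array(p)-c["t"])
def save(c,n): cv2.imwrite("pics/"+n,c["pixels"][:,:,::-1])
def cloud(c):
    v,u=np.mgrid[0:480,0:640]; d=c["depth"]; K=c["mtx"]
    P=np.stack([(u-K[0,2])/K[0,0]*d,(v-K[1,2])/K[1,1]*d,d],-1)
    return (P-c["t"])@c["R"]
E
python3 - <<'E'
from h import *
np.set_printoptions(precision=4,suppress=True)
s=robot.get_state(); print({k:np.round(v,4) for k,v in s.items()}, robot.grip_depth)
for n in ("top","scene"):
    c=robot.camera(n); save(c,n+"0.png")
    for name in ("dark_blank_center","light_blank_center","bed_top","press","turned_bowl","glue_bottle","turned_knob"):
        for r in robot.pinpoint(name,c)[:3]:
            L=r["location"]; p=c["mtx"]@L
            print(n,name,round(r["confidence"],2),world(L,c),np.round(p[:2]/p[2]))
E
```

```text
{'clock': np.float64(0.0), 'joint_positions': array([-1.44  ,  0.3992,  0.045 ,  1.5379, -0.0187,  1.2069, -0.0507]), 'qd': array([-0.0006, -0.001 , -0.0001,  0.0012,  0.    , -0.0004, -0.0001]), 'tau': array([  0.0004, -47.5137,   1.3643, -25.4219,   0.0115,   0.0096,
         0.    ]), 'ee_pos': array([0.1478, 0.6322, 0.2023]), 'tcp_rot': array([-1.5164,  1.5688, -1.746 ]), 'contact_force': array([-0.238 ,  1.1946,  0.6083]), 'ft_torque': array([ 0.0399,  0.0009, -0.0146]), 'finger_gap': np.float64(0.0856)} 0.0187
top dark_blank_center 0.96 [ 0.4529 -0.0896  0.0121] [363. 285.]
top light_blank_center 0.69 [ 0.4151 -0.4134  0.0121] [486. 297.]
top light_blank_center 0.67 [ 0.4868 -0.3005  0.0135] [442. 271.]
top bed_top 0.71 [0.5666 0.2244 0.0705] [241. 243.]
top bed_top 0.38 [ 0.7383 -0.2366  0.001 ] [413. 179.]
top press 0.89 [0.5635 0.2238 0.0014] [246. 246.]
top turned_bowl 0.68 [ 0.7845 -0.0576 -0.0064] [348. 165.]
top glue_bottle 0.82 [ 0.343   0.3913 -0.0031] [185. 329.]
top turned_knob 0.61 [ 0.7378 -0.2381  0.0018] [414. 179.]
scene dark_blank_center 0.57 [ 0.4487 -0.0929  0.0128] [315. 217.]
scene dark_blank_center 0.32 [ 0.4826 -0.2977  0.0142] [256. 195.]
scene light_blank_center 0.95 [ 0.4836 -0.2979  0.0119] [256. 196.]
scene light_blank_center 0.86 [ 0.6345 -0.3522  0.0105] [202. 210.]
scene light_blank_center 0.75 [ 0.4153 -0.4163  0.009 ] [248. 175.]
scene bed_top 0.72 [0.5614 0.2245 0.071 ] [387. 274.]
scene press 0.86 [0.5619 0.2246 0.002 ] [384. 298.]
scene turned_bowl 0.58 [ 0.7807 -0.0617 -0.0034] [224. 289.]
scene glue_bottle 0.94 [ 0.3499  0.3936 -0.0013] [501. 287.]
scene turned_knob 0.88 [ 0.7408 -0.242  -0.0028] [193. 247.]
scene turned_knob 0.46 [ 0.4487 -0.0932  0.0125] [315. 217.]
```

View pics/top0.png

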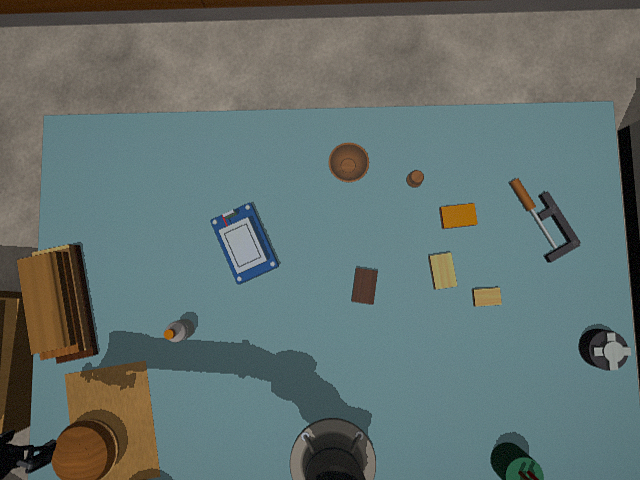

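View pics/scene0.png

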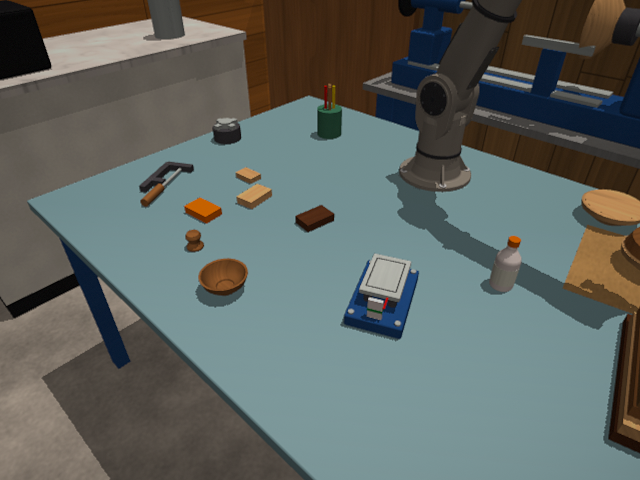

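The top view shows the following:
- **Dark block:** only one candidate, at px (364,285).
- **Light block candidates:** large pale (442,271), small pale (487,297) and orange (459,215). I choose (442,271), the larger non-orange one.
- **Press:** at (245,243), with the gauge post towards (230,213).

Next I'll measure poses and take a close crop.

```bash
cat > seg.py <<'E'
from h import *
def rect(P,mask):
    pts=P[mask][:,:2]; 
    (c,s,a)=cv2.minAreaRect((pts*1000).astype(np.float32))
    if s[0]<s[1]: s=s[::-1]; a+=90
    a=(a+90)%180-90
    return np.array(c)/1000,np.array(s),a
def comp(mask,u,v):
    n,l=cv2.connectedComponents(mask.astype(np.uint8),connectivity=4); 
    return (l==l[int(v),int(u)])&mask
E
python3 - <<'E'
from seg import *
c=robot.camera("top"); P=cloud(c)
for n,u,v in (("dark",364,285),("light",442,271),("small",487,297),("orange",459,215)):
    m=comp((P[...,2]>.014)&(P[...,2]<.04)&(c["depth"]>0),u,v); print(n,rect(P,m),P[m][:,2].mean(),m.sum())
m=comp((P[...,2]>.06)&(P[...,2]<.075),245,243); print("bed",rect(P,m),np.median(P[m][:,2]))
m=comp((P[...,2]>.02)&(P[...,2]<.1),245,243); print("base",rect(P,m))
im=c["pixels"][150:320,200:520,::-1]; cv2.imwrite("pics/crop1.png",cv2.resize(im,None,fx=2.5,fy=2.5,interpolation=cv2.INTER_CUBIC))
E
```

```text
dark (array([ 0.45034796, -0.09167032]), array([89.82601166, 58.24298859]), -9.151657104492188) 0.023373140404988616 762
light (array([ 0.48699139, -0.30015808]), array([89.75623322, 60.39187622]), 7.369511127471924) 0.023060174046516422 777
small (array([ 0.41657458, -0.41357147]), array([69.94271088, 44.67755508]), -86.70124316215515) 0.0177302357712968 430
orange (array([ 0.63273779, -0.34809857]), array([91.71915436, 58.22322845]), -84.44701957702637) 0.02296330917687118 749
bed (array([0.57272723, 0.22776331]), array([149.73080444,  84.7677002 ]), 23.336214065551758) 0.06992659110230955
base (array([0.57011676, 0.22689452]), array([190.3165741 , 121.11769867]), 23.262630462646484)
```

View pics/crop1.png

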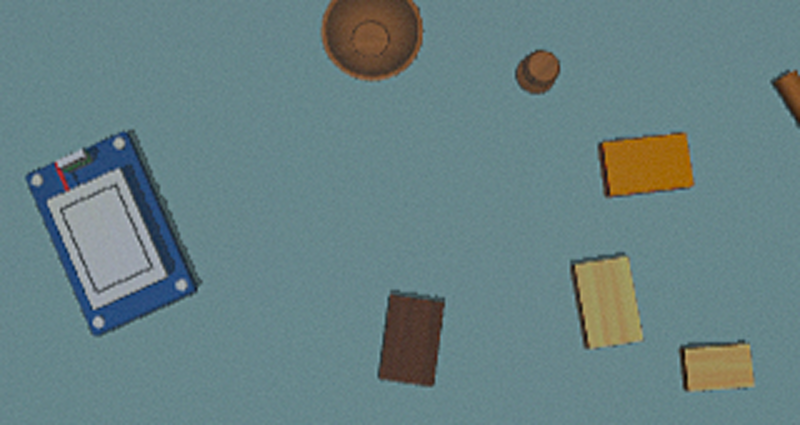

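The sizes confirm the choices: dark and light are both 90x58, the small pale one is 70x45, and the base is 190x121. Next I'll get the tool yaw.

```bash
cat >> h.py <<'E'
from scipy.spatial.transform import Rotation as Ro
def tool():
    s=robot.get_state(); R=Ro.from_euler("xyz",s["tcp_rot"]).as_matrix(); j=np.degrees(np.arctan2(R[1,1],R[0,1]))
    return s,R,j
E
python3 - <<'E'
from h import *
s,R,j=tool(); print(R.round(3),j, robot.camera("wrist")["T_tool_cam"].round(3), s["joint_positions"][6])
E
```

```text
[[ 0.     0.228  0.974]
 [ 0.     0.974 -0.228]
 [-1.     0.     0.   ]] 76.84005816801003 [[ 0.001 -0.277  0.961 -0.171]
 [ 1.     0.001 -0.001  0.001]
 [-0.     0.961  0.277 -0.069]
 [ 0.     0.     0.     1.   ]] -0.0507041257158616
```

Emit:
servo_tool([
  [[0.024,-0.03,0],0.014],
  [[0.048,-0.06,0],0.028],
  [[0.072,-0.09,0],0.042],
  [[0.096,-0.12,0],0.056],
  [[0.12,-0.15,0],0.07],
], gripper=-1)

```text
clock: 1.32
ee_pos: [0.269, 0.4814, 0.2035]
tcp_rot: [1.317, 1.57, 1.158]
contact_force: [0.7, 1.3, -0.8]
finger_gap: 0.0852
```

Emit:
servo_tool([
  [[0.024,-0.03,0],0],
  [[0.048,-0.06,0],0],
  [[0.072,-0.09,0],0],
  [[0.096,-0.12,0],0],
  [[0.12,-0.15,0],0],
])

```text
clock: 1.73
ee_pos: [0.389, 0.3314, 0.2037]
tcp_rot: [1.233, 1.57, 1.073]
contact_force: [0.1, -0.0, -0.4]
finger_gap: 0.0858
```

Emit:
servo_tool([
  [[0.005,-0.04,0],0],
  [[0.01,-0.08,0],0],
  [[0.015,-0.12,0],0],
  [[0.02,-0.16,0],0],
  [[0.025,-0.2,0],0],
])

```text
clock: 2.15
ee_pos: [0.413, 0.131, 0.2036]
tcp_rot: [1.063, 1.57, 0.904]
contact_force: [0.4, -0.6, -0.4]
finger_gap: 0.0856
```

Emit:
servo_tool([
  [[0.008,-0.04,0],0],
  [[0.015,-0.08,0],0],
  [[0.022,-0.12,0],0],
  [[0.03,-0.16,0],0],
  [[0.037,-0.2,0],0],
])

```text
clock: 2.57
ee_pos: [0.4502, -0.069, 0.2039]
tcp_rot: [0.664, 1.569, 0.504]
contact_force: [1.7, 0.2, -0.3]
finger_gap: 0.0853
```

Emit:
servo_tool([
  [[0,-0.025,0],0],
  [[0,-0.025,0],0],
  [[0,-0.025,0],0],
  [[0,-0.025,0],0],
  [[0,-0.025,0],0],
])

```text
clock: 2.98
ee_pos: [0.4501, -0.0903, 0.2033]
tcp_rot: [1.828, 1.57, 1.672]
contact_force: [0.3, -0.3, -0.2]
finger_gap: 0.0851
```

```bash
cat >> h.py <<'E'
def wrist():
    s,R,j=tool(); c=robot.camera("wrist"); T=np.eye(4); T[:3,:3]=R; T[:3,3]=s["ee_pos"]; M=T@c["T_tool_cam"]
    c["R"]=M[:3,:3].T; c["t"]=-M[:3,:3].T@M[:3,3]
    return s,j,c
E
python3 - <<'E'
from seg import *
s,j,c=wrist(); P=cloud(c); save(c,"w1.png")
m=(abs(P[...,2]-.024)<.008)&(c["depth"]>0)&(np.hypot(P[...,0]-.45,P[...,1]+.092)<.08)
print(s["ee_pos"],j,rect(P,m),m.sum(),np.median(P[m][:,2]))
E
```

```text
[ 0.45013508 -0.09030319  0.20326963] 81.01490309748598 (array([ 0.45276712, -0.09402844]), array([90.12476349, 57.99391556]), -9.329879760742188) 5792 0.024340846094723912
```

View pics/w1.png

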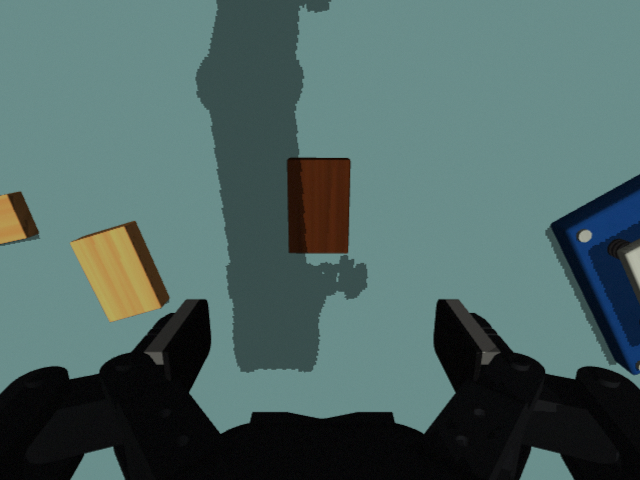

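The wrist view shows the dark block at px (288–350, 158–254), centred between the jaws at (0.4528, -0.094). I'll go down on it.

Emit:
servo_tool([
  [[0.0025,-0.0035,-0.03],0],
  [[0.0025,-0.0035,-0.065],0],
  [[0.0025,-0.0035,-0.1],0],
  [[0.0025,-0.0035,-0.13],0],
  [[0.0025,-0.0035,-0.155],0],
])

```text
clock: 3.45
ee_pos: [0.4516, -0.0939, 0.0462]
tcp_rot: [3.023, 1.569, 2.866]
contact_force: [-0.1, 0.2, -0.4]
finger_gap: 0.0855
```

Emit:
servo_tool([
  [[0,0,-0.015],0],
  [[0,0,-0.03],0],
  [[0,0,-0.039],0],
  [[0,0,-0.043],0],
  [[0,0,-0.043],0],
])

```text
clock: 3.87
ee_pos: [0.4522, -0.0948, 0.0049]
tcp_rot: [3.006, 1.57, 2.848]
contact_force: [0.2, 0.8, 1.0]
finger_gap: 0.0856
```

Emit:
servo_tool([
  [[0,0,0],0],
  [[0,0,0],0],
  [[0,0,0],0],
  [[0,0,0],0],
  [[0,0,0],0],
], gripper=1)

```text
clock: 4.28
ee_pos: [0.453, -0.0955, 0.0058]
tcp_rot: [0.399, 1.57, 0.239]
contact_force: [-0.7, 0.6, 0.0]
finger_gap: 0.0255
```

Emit:
servo_tool([
  [[0,0,0],0],
  [[0,0,0],0],
  [[0,0,0],0],
  [[0,0,0],0],
  [[0,0,0],0],
])

```text
clock: 4.7
ee_pos: [0.4525, -0.0955, 0.0053]
tcp_rot: [2.187, 1.571, 2.028]
contact_force: [-0.4, -0.3, -0.4]
finger_gap: -0.0
```

The gripper shut to 0 without holding anything, so I need to look.

```bash

python3 - <<'E'
from seg import *
s,j,c=wrist(); P=cloud(c); a=c["pixels"]
t=robot.camera("top"); Pt=cloud(t)
m=(abs(Pt[...,2]-.024)<.008)&(np.hypot(Pt[...,0]-.45,Pt[...,1]+.092)<.1)
print(s["ee_pos"],j,s["joint_positions"],m.sum(),[rect(Pt,m) if m.sum() else 0])
b=cv2.resize(t["pixels"][200:360,260:474],(642,480))
cv2.imwrite("pics/w2.png",cv2.resize(np.hstack([a,b])[:,:,::-1],(800,300)))
E
```

```text
[ 0.4524895  -0.0955492   0.00531364] 80.84510025905449 [-0.36137872  0.39108468  0.5660144   2.16810243 -0.33711667  0.66660185
  1.84954155] 66 [(array([ 0.45584418, -0.0645678 ]), array([88.95790863, 15.70269775]), -19.68658447265625)]
```

View pics/w2.png

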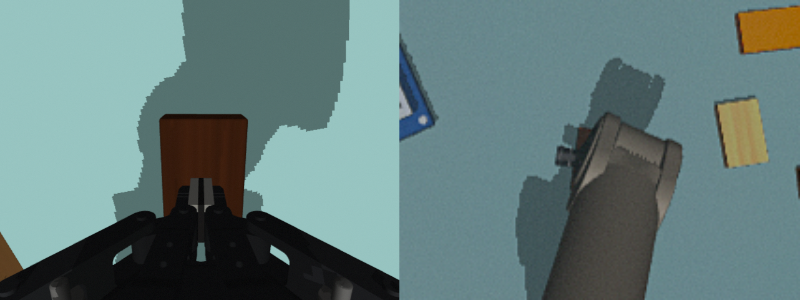

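```bash

python3 - <<'E'
from seg import *
np.set_printoptions(precision=4,suppress=True)
s,j,c=wrist(); P=cloud(c); a=c["pixels"].astype(int)
print(s["ee_pos"],s["contact_force"])
red=(a[...,0]>a[...,2]*1.5)&(a[...,0]>30)&(c["depth"]>0)
m=comp(red,320,220); print(rect(P,m),np.percentile(P[m][:,2],[5,50,95]),m.sum())
for v in range(200,400,12): print(v,[P[v,u].round(3).tolist() for u in (270,310,330)])
b=P[50,100]; print("bench",b)
cv2.imwrite("pics/w3.png",c["pixels"][150:450,150:500,::-1])
E
```

```text
[ 0.4525 -0.0955  0.0053] [ 0.1139 -0.138  -0.7078]
(array([ 0.444, -0.092]), array([72.3387, 57.6352]), -9.427711486816406) [0.0233 0.0243 0.0253] 16374
200 [[0.409, -0.109, 0.024], [0.411, -0.093, 0.024], [0.413, -0.085, 0.025]]
212 [[0.414, -0.11, 0.025], [0.417, -0.094, 0.023], [0.418, -0.086, 0.025]]
224 [[0.419, -0.111, 0.025], [0.421, -0.095, 0.024], [0.422, -0.087, 0.025]]
236 [[0.424, -0.112, 0.024], [0.426, -0.096, 0.024], [0.428, -0.088, 0.024]]
248 [[0.429, -0.113, 0.024], [0.432, -0.097, 0.024], [0.433, -0.088, 0.024]]
260 [[0.434, -0.114, 0.025], [0.437, -0.098, 0.024], [0.438, -0.089, 0.024]]
272 [[0.44, -0.115, 0.024], [0.442, -0.098, 0.025], [0.444, -0.09, 0.024]]
284 [[0.445, -0.116, 0.025], [0.448, -0.099, 0.025], [0.449, -0.091, 0.025]]
296 [[0.45, -0.118, 0.024], [0.442, -0.098, 0.049], [0.443, -0.09, 0.049]]
308 [[0.456, -0.119, 0.024], [0.443, -0.097, 0.058], [0.444, -0.091, 0.058]]
320 [[0.462, -0.12, 0.024], [0.442, -0.097, 0.067], [0.444, -0.091, 0.066]]
332 [[0.468, -0.121, 0.025], [0.442, -0.097, 0.075], [0.445, -0.091, 0.071]]
344 [[0.444, -0.11, 0.075], [0.441, -0.096, 0.083], [0.443, -0.091, 0.082]]
356 [[0.44, -0.107, 0.088], [0.442, -0.096, 0.088], [0.446, -0.091, 0.083]]
368 [[0.435, -0.104, 0.1], [0.444, -0.097, 0.09], [0.451, -0.092, 0.081]]
380 [[0.435, -0.104, 0.105], [0.453, -0.098, 0.082], [0.455, -0.093, 0.082]]
392 [[0.437, -0.104, 0.106], [0.458, -0.099, 0.082], [0.459, -0.094, 0.081]]
bench [ 0.3384 -0.1716  0.0005]
```

View pics/w3.png

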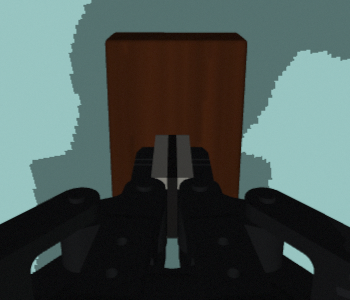

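The wrist depth puts the shut fingertips at about z=0.041. The reported TCP is at z=0.005, so the tips really end about 36 mm behind it, and the jaws closed above the block. The block hasn't moved. I'll check this with a gentle touch on the block's top, which should happen at a TCP z of about -0.012.

Emit:
servo_tool([
  [[0,0,-0.004],0],
  [[0,0,-0.008],0],
  [[0,0,-0.011],0],
  [[0,0,-0.012],0],
  [[0,0,-0.012],0],
])

```text
clock: 5.27
ee_pos: [0.4526, -0.0954, -0.0041]
tcp_rot: [2.061, 1.567, 1.9]
contact_force: [-10.4, 1.9, 37.0]
finger_gap: 0.0005
```

Contact came at about z=-0.004, so the shut tips end about 28 mm behind the reported TCP. I'll back off, open and look again.

Emit:
servo_tool([
  [[0,0,0.02],0],
  [[0,0,0.05],0],
  [[0,0,0.08],0],
  [[0,0,0.1],0],
  [[0,0,0.1],0],
])

```text
clock: 5.68
ee_pos: [0.4558, -0.096, 0.0967]
tcp_rot: [0.241, 1.563, 0.081]
contact_force: [1.3, -0.6, 0.3]
finger_gap: 0.0
```

Emit:
servo_tool([
  [[0,0,0.0],0],
  [[0,0,0.0],0],
  [[0,0,0.0],0],
  [[0,0,0.0],0],
  [[0,0,0.0],0],
], gripper=-1)

```text
clock: 6.1
ee_pos: [0.4517, -0.0955, 0.0924]
tcp_rot: [-2.872, 1.569, -3.031]
contact_force: [-0.1, 0.3, 0.4]
finger_gap: 0.0605
```

Emit:
servo_tool([
  [[0,0,0.0],0],
  [[0,0,0.0],0],
  [[0,0,0.0],0],
  [[0,0,0.0],0],
  [[0,0,0.0],0],
])

```text
clock: 6.52
ee_pos: [0.4525, -0.0955, 0.0933]
tcp_rot: [1.359, 1.571, 1.199]
contact_force: [-1.7, 0.2, -0.2]
finger_gap: 0.0852
```

```bash
python3 - <<'E'
from seg import *
s,j,c=wrist(); P=cloud(c)
m=(abs(P[...,2]-.024)<.008)&(c["depth"]>0)&(np.hypot(P[...,0]-.45,P[...,1]+.092)<.08)
print(s["ee_pos"],j,s["contact_force"],rect(P,m),m.sum(),np.median(P[m][:,2]))
# finger points: lowest points near the tool
q=(c["depth"]>0)&(P[...,2]>.05)&(P[...,2]<.3); Z=P[q]
print("lowest finger pts rel TCP z",np.percentile(Z[:,2]-s["ee_pos"][2],[0,1,2,5]))
E
```

```text
[ 0.45254946 -0.09553968  0.09333934] 80.85011709357146 [-1.72697538  0.23880532 -0.16664811] (array([ 0.45246008, -0.09379555]), array([89.79795074, 58.19017792]), -9.256301879882812) 11538 0.02431954826772479
lowest finger pts rel TCP z [0.04106667 0.04748885 0.05125114 0.06036921]
```

The open tips measure 41 mm behind the TCP, which equals 28 + 13, so this agrees. The block hasn't moved. I'll descend to a TCP z of -0.029, which puts the open tips at about z=+0.011.

Emit:
servo_tool([
  [[0,0.0017,-0.03],0],
  [[0,0.0017,-0.06],0],
  [[0,0.0017,-0.09],0],
  [[0,0.0017,-0.11],0],
  [[0,0.0017,-0.122],0],
])

```text
clock: 6.98
ee_pos: [0.4508, -0.0936, -0.0309]
tcp_rot: [-3.01, 1.567, 3.113]
contact_force: [0.1, 0.1, 0.7]
finger_gap: 0.0853
```

Emit:
servo_tool([
  [[0,0,0],0],
  [[0,0,0],0],
  [[0,0,0],0],
  [[0,0,0],0],
  [[0,0,0],0],
], gripper=1)

```text
clock: 7.4
ee_pos: [0.4535, -0.0938, -0.0277]
tcp_rot: [0.252, 1.568, 0.093]
contact_force: [-0.2, -0.3, -0.8]
finger_gap: 0.0568
```

Emit:
servo_tool([
  [[0,0,0],0],
  [[0,0,0],0],
  [[0,0,0],0],
  [[0,0,0],0],
  [[0,0,0],0],
])

```text
clock: 7.82
ee_pos: [0.4533, -0.0937, -0.0279]
tcp_rot: [0.518, 1.569, 0.359]
contact_force: [-0.6, 0.2, 6.8]
finger_gap: 0.0569
```

Dark block gripped, with a gap of 57 mm. I'll lift it and carry it to a spot beside the bed, turning as it goes, to measure the bed.

Emit:
servo_tool([
  [[0,0,0.03],0],
  [[0,0,0.06],0],
  [[0.01,0.01,0.1],0],
  [[0.03,0.03,0.13],0],
  [[0.05,0.05,0.15],0.06],
])

```text
clock: 8.23
ee_pos: [0.5039, -0.0442, 0.1247]
tcp_rot: [0.301, 1.566, 0.2]
contact_force: [1.6, -0.9, -0.9]
finger_gap: 0.0565
```

Emit:
servo_tool([
  [[0.02,0.03,0.01],0.1],
  [[0.045,0.06,0.02],0.2],
  [[0.07,0.09,0.025],0.3],
  [[0.095,0.12,0.025],0.4],
  [[0.12,0.15,0.025],0.505],
])

```text
clock: 8.65
ee_pos: [0.6234, 0.1081, 0.1468]
tcp_rot: [0.609, 1.57, 1.02]
contact_force: [-0.3, -1.1, 0.1]
finger_gap: 0.057
```

Emit:
servo_tool([
  [[0.015,0.03,0],0],
  [[0.028,0.058,0],0],
  [[0.028,0.058,0],0],
  [[0.028,0.058,0],0],
  [[0.028,0.058,0],0],
])

```text
clock: 9.07
ee_pos: [0.65, 0.1633, 0.1458]
tcp_rot: [-2.722, 1.569, -2.317]
contact_force: [-0.1, -1.4, -0.3]
finger_gap: 0.0568
```

```bash
python3 - <<'E'
from seg import *
s,j,c=wrist(); P=cloud(c); save(c,"w4.png")
print(s["ee_pos"],j,s["finger_gap"],s["joint_positions"].round(2))
near=(np.hypot(P[...,0]-.57,P[...,1]-.227)<.1)
m=near&(abs(P[...,2]-.07)<.006)&(c["depth"]>0); print("bed",rect(P,m),np.median(P[m][:,2]),m.sum())
m=near&(abs(P[...,2]-.03)<.006)&(c["depth"]>0); print("base",rect(P,m))
for r in robot.pinpoint("bed_top",c)[:2]: print(r["confidence"],world(r["location"],c))
E
```

```text
[0.64996351 0.16331504 0.14580529] 113.21218669575146 0.05680363811456579 [-0.63  0.52  0.45  1.56 -0.24  1.13  1.86]
bed (array([0.57835663, 0.22697177]), array([155.11846924,  84.42451477]), 23.351757049560547) 0.07030633422920746 26162
base (array([0.57260278, 0.22390503]), array([189.24284363, 119.36450958]), 23.232656478881836)
0.71 [0.56739983 0.22067886 0.07270605]
```

View pics/w4.png

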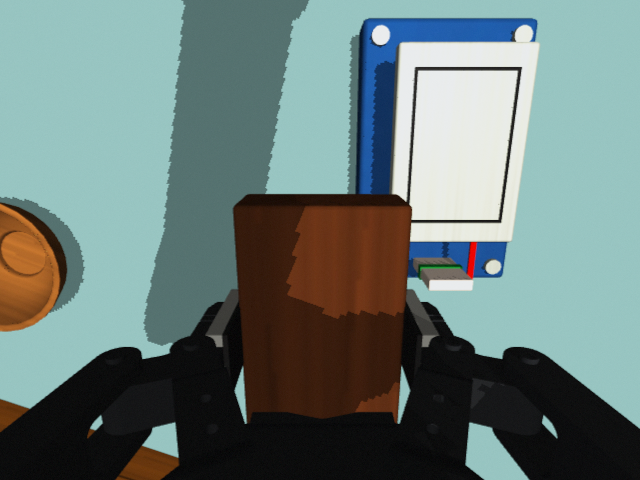

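The wrist view shows the bed at px (400–540, 42–242) with its outline at (405–522, 68–222). The held block is in the jaws, px 234–411. I'll measure the outline and the block's pose in the hand.

```bash
python3 - <<'E'
from seg import *
s,j,c=wrist(); P=cloud(c); g=c["pixels"].astype(int).max(-1)
A=np.zeros((480,640),np.uint8); cv2.fillConvexPoly(A,np.array([[411,60],[530,60],[510,230],[415,230]]),1)
m=(A>0)&(g<90)&(abs(P[...,2]-.07)<.006); r=rect(P,m); print("outline",r,m.sum())
a=c["pixels"].astype(int)
red=comp((a[...,0]>a[...,2]*1.4)&(a[...,0]>25)&(c["depth"]>0),330,260)
Q=(P-s["ee_pos"])[red]; top=Q[abs(Q[:,2]-np.median(Q[:,2]))<.006]
R=Ro.from_euler("xyz",s["tcp_rot"]).as_matrix(); L=top@R  # tool coords
n=np.linalg.lstsq(np.c_[L[:,1:],np.ones(len(L))],L[:,0],rcond=None)[0]; print("top plane tool x=",n)
print("y range",np.percentile(L[:,1],[.5,99.5]),"z range",np.percentile(L[:,2],[.3,99.7]), "red extents", (s["ee_pos"]+0))
L3=L[:,2]; 
for k in (-.04,-.02,0): 
    t=L[abs(L3-k)<.003,1]; print(k,t.min(),t.max()) if len(t) else 0
E
```

```text
outline (array([0.56356146, 0.22130917]), array([95.98226166, 64.03559875]), 23.578353881835938) 1043
top plane tool x= [ 0.00108683 -0.00212713 -0.05201914]
y range [-0.02840519  0.02801459] z range [-0.04519216  0.03554344] red extents [0.65012917 0.1621098  0.14634246]
-0.04 -0.028805141082753775 0.02872907561612255
-0.02 -0.028852370043582123 0.028784153154562144
0 -0.02882520831913605 0.02816619321991057
```

Outline is 96.0 x 64.0 mm, centred at (0.5636, 0.2213), yaw 23.5°. The bed rectangle, corrected for the pointer, gives (0.5642, 0.2208), so they agree. The block sits level and central in the grip, with its bottom at TCP + 0.028. I'll place it.

Emit:
servo_tool([
  [[-0.025,0.017,0],0.006],
  [[-0.05,0.034,0],0.006],
  [[-0.075,0.051,0],0.006],
  [[-0.0864,0.0586,-0.03],0.006],
  [[-0.0864,0.0586,-0.06],0.006],
])

```text
clock: 9.63
ee_pos: [0.5625, 0.2264, 0.0879]
tcp_rot: [0.798, 1.565, 1.213]
contact_force: [-0.2, 0.8, -2.1]
finger_gap: 0.0573
```

Emit:
servo_tool([
  [[0,0,-0.02],0],
  [[0,0,-0.033],0],
  [[0,0,-0.038],0],
  [[0,0,-0.038],0],
  [[0,0,-0.038],0],
])

```text
clock: 10.05
ee_pos: [0.5653, 0.2223, 0.0493]
tcp_rot: [-0.052, 1.569, 0.358]
contact_force: [0.3, 0.1, -0.5]
finger_gap: 0.0566
```

Emit:
servo_tool([
  [[0,0,0],0],
  [[0,0,0],0],
  [[0,0,0],0],
  [[0,0,0],0],
  [[0,0,0],0],
])

```text
clock: 10.47
ee_pos: [0.5643, 0.2229, 0.0487]
tcp_rot: [0.37, 1.57, 0.782]
contact_force: [0.7, 0.4, 0.1]
finger_gap: 0.0569
```

Emit:
servo_tool([
  [[-0.001,-0.001,-0.002],0],
  [[-0.001,-0.001,-0.004],0],
  [[-0.001,-0.001,-0.0065],0],
  [[-0.001,-0.001,-0.0065],0],
  [[-0.001,-0.001,-0.0065],0],
])

```text
clock: 10.88
ee_pos: [0.563, 0.2216, 0.0421]
tcp_rot: [2.725, 1.57, 3.137]
contact_force: [-2.3, -0.8, 4.7]
finger_gap: 0.0568
```

Emit:
servo_tool([
  [[0,0,0],0],
  [[0,0,0],0],
  [[0,0,0],0],
  [[0,0,0],0],
  [[0,0,0],0],
])

```text
clock: 11.3
ee_pos: [0.563, 0.2217, 0.0419]
tcp_rot: [2.72, 1.571, 3.131]
contact_force: [-1.6, -0.9, 3.5]
finger_gap: 0.0569
```

Touching at about 4 N. I'll release, rise and look.

Emit:
servo_tool([
  [[0,0,0],0],
  [[0,0,0],0],
  [[0,0,0],0],
  [[0,0,0],0],
  [[0,0,0],0],
], gripper=-1)

```text
clock: 11.72
ee_pos: [0.5632, 0.2218, 0.0417]
tcp_rot: [0.782, 1.571, 1.193]
contact_force: [-0.2, -0.4, 0.0]
finger_gap: 0.0857
```

Emit:
servo_tool([
  [[0,0,0],0],
  [[0,0,0.01],0],
  [[0,0,0.03],0],
  [[0,0,0.07],0],
  [[0,0,0.11],0],
])

```text
clock: 12.13
ee_pos: [0.562, 0.2211, 0.1525]
tcp_rot: [-3.003, 1.568, -2.592]
contact_force: [0.8, 0.7, 0.6]
finger_gap: 0.0856
```

Emit:
servo_tool([
  [[0,0,0.04],0],
  [[0,0,0.08],0],
  [[0,0,0.1],0],
  [[0,0,0.1],0],
  [[0,0,0.1],0],
])

```text
clock: 12.55
ee_pos: [0.5639, 0.2219, 0.254]
tcp_rot: [0.18, 1.567, 0.591]
contact_force: [0.7, 0.9, -0.8]
finger_gap: 0.0855
```

```bash
python3 - <<'E'
from seg import *
s,j,c=wrist(); P=cloud(c); save(c,"w5.png")
print(s["ee_pos"],j,s["finger_gap"])
near=(np.hypot(P[...,0]-.5636,P[...,1]-.2213)<.1)&(c["depth"]>0)
m=near&(abs(P[...,2]-.094)<.006); print("dark",rect(P,m),np.median(P[m][:,2]),m.sum())
m=near&(abs(P[...,2]-.07)<.006); print("bed",rect(P,m),np.median(P[m][:,2]))
E
```

```text
[0.56394938 0.22185928 0.25396166] 113.54867238213126 0.08554168740962317
dark (array([0.56299432, 0.22079492]), array([89.68484497, 58.15721893]), 23.497695922851562) 0.09430399614813627 6493
bed (array([0.57909741, 0.22714584]), array([156.62229919,  84.29003906]), 23.437576293945312) 0.07027293571065643
```

View pics/w5.png

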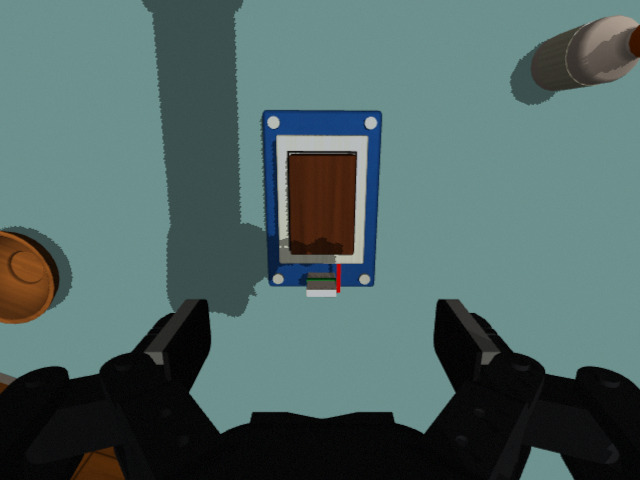

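The dark block (px 288–356, 152–254) is centred on the outline: (0.5630, 0.2208) against (0.5636, 0.2213), yaw within 0.1°. Next is the light block.

Emit:
servo_tool([
  [[-0.005,-0.035,0],0],
  [[-0.01,-0.07,-0.01],0],
  [[-0.015,-0.11,-0.02],0],
  [[-0.02,-0.15,-0.02],0],
  [[-0.025,-0.19,-0.03],0],
])

```text
clock: 13.02
ee_pos: [0.537, 0.0301, 0.2208]
tcp_rot: [2.917, 1.569, -2.954]
contact_force: [1.2, 0.2, 1.0]
finger_gap: 0.0856
```

Emit:
servo_tool([
  [[-0.005,-0.04,0],-0.05],
  [[-0.01,-0.08,-0.01],-0.1],
  [[-0.015,-0.12,-0.02],-0.15],
  [[-0.02,-0.16,-0.03],-0.2],
  [[-0.025,-0.2,-0.04],-0.25],
])

```text
clock: 13.43
ee_pos: [0.5111, -0.1694, 0.1798]
tcp_rot: [2.701, 1.568, 2.86]
contact_force: [0.7, -0.4, -0.2]
finger_gap: 0.0853
```

Emit:
servo_tool([
  [[-0.005,-0.035,0],-0.03],
  [[-0.01,-0.07,0],-0.03],
  [[-0.015,-0.105,-0.01],-0.03],
  [[-0.025,-0.134,-0.02],-0.03],
  [[-0.025,-0.134,-0.02],-0.03],
])

```text
clock: 13.85
ee_pos: [0.4815, -0.3088, 0.1589]
tcp_rot: [-2.931, 1.563, -2.811]
contact_force: [-0.7, -0.9, 0.2]
finger_gap: 0.0853
```

Emit:
servo_tool([
  [[0,0,0],0],
  [[0,0,0],0],
  [[0,0,0],0],
  [[0,0,0],0],
  [[0,0,0],0],
])

```text
clock: 14.27
ee_pos: [0.4889, -0.3008, 0.1619]
tcp_rot: [1.077, 1.57, 1.211]
contact_force: [0.5, 0.7, -0.2]
finger_gap: 0.0854
```

```bash
python3 - <<'E'
from seg import *
s,j,c=wrist(); P=cloud(c); save(c,"w6.png")
print(s["ee_pos"],j,s["finger_gap"],s["joint_positions"].round(2))
near=(np.hypot(P[...,0]-.489,P[...,1]+.302)<.075)&(c["depth"]>0)
m=near&(abs(P[...,2]-.024)<.005); print("light",rect(P,m),np.median(P[m][:,2]),m.sum(), np.median(c["pixels"][m],0))
E
```

```text
[ 0.48887658 -0.30083215  0.16185539] 97.66386445200686 0.08539778978633522 [-0.09  0.38  0.73  1.79 -0.28  1.09  2.44]
light (array([ 0.48892712, -0.30244409]), array([89.77709961, 58.1477356 ]), 7.584834098815918) 0.02431079653333825 7315 [179. 145.  77.]
```

Emit:
servo_tool([
  [[0,-0.0016,-0.035],0],
  [[0,-0.0016,-0.07],0],
  [[0,-0.0016,-0.105],0],
  [[0,-0.0016,-0.135],0],
  [[0,-0.0016,-0.15],0],
])

```text
clock: 14.73
ee_pos: [0.4863, -0.3015, 0.0083]
tcp_rot: [2.469, 1.565, 2.602]
contact_force: [0.0, 0.1, 0.5]
finger_gap: 0.0854
```

Emit:
servo_tool([
  [[0,0,-0.015],0],
  [[0,0,-0.03],0],
  [[0,0,-0.04],0],
  [[0,0,-0.04],0],
  [[0,0,-0.04],0],
])

```text
clock: 15.15
ee_pos: [0.4882, -0.3036, -0.0282]
tcp_rot: [2.308, 1.57, 2.439]
contact_force: [0.9, -0.3, 0.7]
finger_gap: 0.0856
```

Emit:
servo_tool([
  [[0,0,0],0],
  [[0,0,0],0],
  [[0,0,0],0],
  [[0,0,0],0],
  [[0,0,0],0],
], gripper=1)

```text
clock: 15.57
ee_pos: [0.4892, -0.3045, -0.0268]
tcp_rot: [-0.432, 1.568, -0.3]
contact_force: [0.2, 0.2, 6.6]
finger_gap: 0.0567
```

Emit:
servo_tool([
  [[0,0,0],0],
  [[0,0,0],0],
  [[0,0,0],0],
  [[0,0,0],0],
  [[0,0,0],0],
])

```text
clock: 15.98
ee_pos: [0.4892, -0.3045, -0.0267]
tcp_rot: [-0.425, 1.568, -0.294]
contact_force: [-0.4, 0.2, 5.9]
finger_gap: 0.0567
```

Emit:
servo_tool([
  [[0,0,0.03],0],
  [[0,0,0.07],0],
  [[0,0,0.11],0],
  [[0.005,0.03,0.135],0],
  [[0.01,0.065,0.155],0.03],
])

```text
clock: 16.4
ee_pos: [0.4983, -0.2423, 0.1301]
tcp_rot: [-0.835, 1.565, -0.681]
contact_force: [1.0, 1.0, -0.7]
finger_gap: 0.0571
```

Emit:
servo_tool([
  [[0.006,0.04,0],0.05],
  [[0.012,0.08,0],0.1],
  [[0.018,0.12,0],0.15],
  [[0.024,0.16,0],0.2],
  [[0.03,0.2,0],0.247],
])

```text
clock: 16.82
ee_pos: [0.5279, -0.0368, 0.1272]
tcp_rot: [0.415, 1.57, 0.826]
contact_force: [0.9, -0.4, -0.7]
finger_gap: 0.0567
```

Emit:
servo_tool([
  [[0.006,0.04,0],0],
  [[0.012,0.08,0],0],
  [[0.018,0.12,0],0],
  [[0.024,0.16,0],0],
  [[0.028,0.2,0],0],
])

```text
clock: 17.23
ee_pos: [0.5561, 0.1631, 0.1271]
tcp_rot: [0.275, 1.57, 0.684]
contact_force: [1.1, -0.8, -1.1]
finger_gap: 0.0566
```

Emit:
servo_tool([
  [[0.006,0.04,0],0],
  [[0.006,0.06,0],0],
  [[0.006,0.06,0],0],
  [[0.006,0.06,0],0],
  [[0.006,0.06,0],0],
])

```text
clock: 17.65
ee_pos: [0.562, 0.2195, 0.1268]
tcp_rot: [-2.211, 1.57, -1.804]
contact_force: [-0.2, -1.5, -1.0]
finger_gap: 0.0569
```

Emit:
servo_tool([
  [[0,0,0],0],
  [[0,0,0],0],
  [[0,0,0],0],
  [[0,0,0],0],
  [[0,0,0],0],
])

```text
clock: 18.07
ee_pos: [0.5622, 0.2206, 0.1269]
tcp_rot: [1.174, 1.571, 1.581]
contact_force: [0.4, -1.2, -0.3]
finger_gap: 0.0567
```

```bash
python3 - <<'E'
from seg import *
E=[]
for i in range(3):
    s,j,c=wrist(); E.append(s["ee_pos"])
P=cloud(c); print(np.mean(E,0),j,s["finger_gap"])
a=c["pixels"].astype(int); z=np.mean(E,0)[2]+.052
R=Ro.from_euler("xyz",s["tcp_rot"]).as_matrix()
L=((P-np.mean(E,0))@R)[(abs(P[...,2]-z)<.005)&(c["depth"]>0)&(a[...,0]>a[...,2]*1.4)]
print(len(L),np.percentile(L,[.3,50,99.7],axis=0))
n=np.linalg.lstsq(np.c_[L[:,1:],np.ones(len(L))],L[:,0],rcond=None)[0]; print("plane",n)
E
```

```text
[0.56219381 0.22078721 0.1269198 ] 113.36805585461718 0.05622335031531322
34336 [[-5.27981578e-02 -2.86869595e-02 -4.45535778e-02]
 [-5.09687551e-02 -9.10547825e-05 -9.82134096e-03]
 [-4.80891319e-02  2.83267058e-02  3.64211242e-02]]
plane [ 0.00128506  0.00053017 -0.05095337]
```

Emit:
servo_tool([
  [[0.0005,0,-0.025],0.002],
  [[0.0005,0,-0.045],0.002],
  [[0.0005,0,-0.054],0.002],
  [[0.0005,0,-0.054],0.002],
  [[0.0005,0,-0.054],0.002],
])

```text
clock: 18.63
ee_pos: [0.5627, 0.2211, 0.0729]
tcp_rot: [-2.82, 1.57, -2.41]
contact_force: [0.7, 0.3, -0.2]
finger_gap: 0.057
```

Emit:
servo_tool([
  [[0,0,-0.002],0],
  [[0,0,-0.004],0],
  [[0,0,-0.006],0],
  [[0,0,-0.006],0],
  [[0,0,-0.006],0],
])

```text
clock: 19.05
ee_pos: [0.5631, 0.2213, 0.0673]
tcp_rot: [0.176, 1.57, 0.587]
contact_force: [0.1, 0.7, 0.3]
finger_gap: 0.0567
```

Emit:
servo_tool([
  [[0,0,0],0],
  [[0,0,0],0],
  [[0,0,0],0],
  [[0,0,0],0],
  [[0,0,0],0],
])

```text
clock: 19.47
ee_pos: [0.5631, 0.2213, 0.0673]
tcp_rot: [0.131, 1.57, 0.541]
contact_force: [0.4, 0.2, 3.6]
finger_gap: 0.0569
```

Emit:
servo_tool([
  [[0,0,-0.0004],0],
  [[0,0,-0.0004],0],
  [[0,0,-0.0004],0],
  [[0,0,-0.0004],0],
  [[0,0,-0.0004],0],
])

```text
clock: 19.88
ee_pos: [0.563, 0.2213, 0.0667]
tcp_rot: [0.111, 1.57, 0.521]
contact_force: [0.5, 0.5, 3.7]
finger_gap: 0.0569
```

Emit:
servo_tool([
  [[0,0,0],0],
  [[0,0,0],0],
  [[0,0,0],0],
  [[0,0,0],0],
  [[0,0,0],0],
], gripper=-1)

```text
clock: 20.3
ee_pos: [0.5622, 0.221, 0.0661]
tcp_rot: [3.088, 1.57, -2.785]
contact_force: [-0.8, 0.4, 0.5]
finger_gap: 0.0854
```

Emit:
servo_tool([
  [[0,0,0],0],
  [[0,0,0.01],0],
  [[0,0,0.03],0],
  [[0,0,0.06],0],
  [[0,0,0.09],0],
])

```text
clock: 20.72
ee_pos: [0.562, 0.2207, 0.1575]
tcp_rot: [-2.967, 1.569, -2.557]
contact_force: [0.6, -1.2, 1.1]
finger_gap: 0.0858
```

Emit:
servo_tool([
  [[0,0,0.03],0],
  [[0,0,0.03],0],
  [[0,0,0.03],0],
  [[0,0,0.03],0],
  [[0,0,0.03],0],
], gripper=1)

```text
clock: 21.13
ee_pos: [0.5616, 0.2209, 0.1852]
tcp_rot: [3.103, 1.568, -2.77]
contact_force: [-0.1, -0.4, -0.5]
finger_gap: 0.0257
```

Emit:
servo_tool([
  [[0,0,0],0],
  [[0,0,0],0],
  [[0,0,0],0],
  [[0,0,0],0],
  [[0,0,0],0],
])

```text
clock: 21.55
ee_pos: [0.5625, 0.2211, 0.1862]
tcp_rot: [-3.1, 1.57, -2.69]
contact_force: [0.3, 0.0, 0.6]
finger_gap: 0.0
```

```bash
python3 - <<'E'
from seg import *
s,j,c=wrist(); P=cloud(c); save(c,"w7.png")
print(s["ee_pos"],j,s["finger_gap"])
near=(np.hypot(P[...,0]-.5636,P[...,1]-.2213)<.1)&(c["depth"]>0)
m=near&(abs(P[...,2]-.118)<.006); print("light",rect(P,m),np.median(P[m][:,2]),m.sum())
m=near&(abs(P[...,2]-.07)<.006); print("bed",rect(P,m),np.median(P[m][:,2]))
q=near&(P[...,2]>.135); print("tip rel",np.percentile(P[q][:,2]-s["ee_pos"][2],[0,.5,1,3]))
E
```

```text
[0.5625392  0.22106222 0.18615281] 113.5010681057334 2.4196161571723482e-05
light (array([0.56329193, 0.22078459]), array([89.76139832, 58.08872223]), 23.44297981262207) 0.11828078743986759 10906
bed (array([0.56402167, 0.22087387]), array([123.92232513,  84.36066437]), 23.315004348754883) 0.07025826040480704
tip rel [0.03111134 0.03842902 0.04280716 0.05676527]
```

View pics/w7.png

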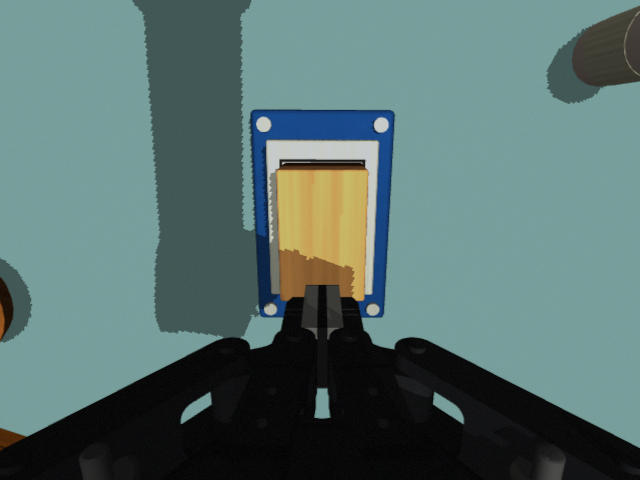

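The light block (px 277–367, 168–300) lies squarely on the dark one at (0.5633, 0.2208), yaw 23.4°. The bed is at (0.5640, 0.2209) and at rest height. The fingers are shut, so I'll press now. Contact should come at a TCP z of about 0.090, and the goal is about 0.078.

Emit:
servo_tool([
  [[0.001,0,-0.03],0],
  [[0.001,0,-0.06],0],
  [[0.001,0,-0.08],0],
  [[0.001,0,-0.09],0],
  [[0.001,0,-0.09],0],
])

```text
clock: 22.02
ee_pos: [0.5618, 0.2205, 0.094]
tcp_rot: [-3.075, 1.566, -2.665]
contact_force: [-0.3, 0.0, 0.4]
finger_gap: -0.0001
```

Emit:
servo_tool([
  [[0,0,-0.002],0],
  [[0,0,-0.004],0],
  [[0,0,-0.006],0],
  [[0,0,-0.008],0],
  [[0,0,-0.01],0],
])

```text
clock: 22.43
ee_pos: [0.5646, 0.2215, 0.0878]
tcp_rot: [0.188, 1.568, 0.598]
contact_force: [-1.0, -0.8, 5.9]
finger_gap: -0.0002
```

Emit:
servo_tool([
  [[0,0,0],0],
  [[0,0,0],0],
  [[0,0,0],0],
  [[0,0,0],0],
  [[0,0,0],0],
])

```text
clock: 22.85
ee_pos: [0.5646, 0.2215, 0.0872]
tcp_rot: [0.029, 1.569, 0.439]
contact_force: [1.3, 0.1, 5.2]
finger_gap: -0.0001
```

```bash
cat > bed.py <<'E'
from seg import *
s,j,c=wrist(); P=cloud(c); 
near=(np.hypot(P[...,0]-.5636,P[...,1]-.2213)<.1)&(c["depth"]>0)
a=c["pixels"].astype(int); m=near&(a[...,0]>a[...,2]*1.5)&(P[...,2]>.095)&(P[...,2]<.125)
print("ee",s["ee_pos"],"F",s["contact_force"],"light top",rect(P,m),np.median(P[m][:,2]),m.sum())
m=near&(abs(P[...,2]-.063)<.012)&(a.min(-1)>90); print("bed z",np.median(P[m][:,2]),m.sum())
E
python3 bed.py
```

```text
ee [0.56463752 0.22151413 0.08716848] F [1.29281839 0.12177577 5.15802201] light top (array([0.56329877, 0.22109894]), array([90.15566254, 58.074646  ]), 23.591337203979492) 0.11527716925824197 18726
bed z 0.06727087387005873 7457
```

The bed has sunk 3.0 mm at 5.2 N, as the springs predict. Another 9 mm to go.

Emit:
servo_tool([
  [[0,0,-0.001],0],
  [[0,0,-0.002],0],
  [[0,0,-0.003],0],
  [[0,0,-0.004],0],
  [[0,0,-0.005],0],
])

```text
clock: 23.32
ee_pos: [0.5647, 0.2215, 0.0826]
tcp_rot: [0.147, 1.569, 0.557]
contact_force: [0.2, -0.1, 8.3]
finger_gap: 0.0003
```

Emit:
servo_tool([
  [[0,0,-0.001],0],
  [[0,0,-0.002],0],
  [[0,0,-0.003],0],
  [[0,0,-0.004],0],
  [[0,0,-0.004],0],
])

```text
clock: 23.73
ee_pos: [0.5647, 0.2216, 0.079]
tcp_rot: [0.234, 1.568, 0.644]
contact_force: [-1.7, 0.3, 10.9]
finger_gap: -0.0002
```

Emit:
servo_tool([
  [[0,0,0],0],
  [[0,0,0],0],
  [[0,0,0],0],
  [[0,0,0],0],
  [[0,0,0],0],
])

```text
clock: 24.15
ee_pos: [0.5647, 0.2215, 0.0791]
tcp_rot: [0.256, 1.568, 0.666]
contact_force: [-1.3, 0.1, 10.6]
finger_gap: -0.0002
```

```bash
python3 bed.py
```

```text
ee [0.56466379 0.22152066 0.07911494] F [-1.33725402  0.14460251 10.57317831] light top (array([0.56321954, 0.22110056]), array([89.849617  , 58.01599121]), 23.497873306274414) 0.10727785067384965 18443
bed z 0.05926991732072374 7499
```

The bed has sunk 11.0 mm. I'll add 1.1 mm and then hold for at least 2 s (6 calls is 2.5 s).

Emit:
servo_tool([
  [[0,0,-0.0005],0],
  [[0,0,-0.0011],0],
  [[0,0,-0.0011],0],
  [[0,0,-0.0011],0],
  [[0,0,-0.0011],0],
])

```text
clock: 24.62
ee_pos: [0.5647, 0.2215, 0.0781]
tcp_rot: [0.294, 1.568, 0.704]
contact_force: [-0.9, -0.5, 11.8]
finger_gap: -0.0002
```

Emit:
servo_tool([
  [[0,0,0],0],
  [[0,0,0],0],
  [[0,0,0],0],
  [[0,0,0],0],
  [[0,0,0],0],
])

```text
clock: 25.03
ee_pos: [0.5647, 0.2215, 0.0782]
tcp_rot: [0.275, 1.568, 0.685]
contact_force: [-1.3, -0.6, 11.6]
finger_gap: 0.0003
```

Emit:
servo_tool([
  [[0,0,0],0],
  [[0,0,0],0],
  [[0,0,0],0],
  [[0,0,0],0],
  [[0,0,0],0],
])

```text
clock: 25.45
ee_pos: [0.5647, 0.2215, 0.0781]
tcp_rot: [0.281, 1.568, 0.692]
contact_force: [-2.2, 0.6, 11.8]
finger_gap: 0.0002
```

Emit:
servo_tool([
  [[0,0,0],0],
  [[0,0,0],0],
  [[0,0,0],0],
  [[0,0,0],0],
  [[0,0,0],0],
])

```text
clock: 25.87
ee_pos: [0.5647, 0.2215, 0.0782]
tcp_rot: [0.27, 1.568, 0.68]
contact_force: [-0.1, -0.4, 11.3]
finger_gap: -0.0
```

Emit:
servo_tool([
  [[0,0,0],0],
  [[0,0,0],0],
  [[0,0,0],0],
  [[0,0,0],0],
  [[0,0,0],0],
])

```text
clock: 26.28
ee_pos: [0.5647, 0.2215, 0.0781]
tcp_rot: [0.288, 1.568, 0.698]
contact_force: [-1.2, -0.6, 11.5]
finger_gap: 0.0001
```

Emit:
servo_tool([
  [[0,0,0],0],
  [[0,0,0],0],
  [[0,0,0],0],
  [[0,0,0],0],
  [[0,0,0],0],
])

```text
clock: 26.7
ee_pos: [0.5647, 0.2216, 0.0782]
tcp_rot: [0.292, 1.568, 0.702]
contact_force: [-1.9, -0.9, 12.3]
finger_gap: 0.0001
```

Emit:
servo_tool([
  [[0,0,0],0],
  [[0,0,0],0],
  [[0,0,0],0],
  [[0,0,0],0],
  [[0,0,0],0],
])

```text
clock: 27.12
ee_pos: [0.5647, 0.2216, 0.0781]
tcp_rot: [0.293, 1.568, 0.703]
contact_force: [-1.2, -0.1, 11.7]
finger_gap: 0.0005
```

```bash
python3 bed.py; python3 - <<'E'
from h import *
c=robot.camera("scene"); p=c["mtx"]@(c["R"]@np.array([.5636,.2213,.08])+c["t"]); u,v=(p[:2]/p[2]).astype(int); 
im=c["pixels"][v-70:v+70,u-90:u+90,::-1]; cv2.imwrite("pics/s8.png",cv2.resize(im,None,fx=4,fy=4,interpolation=cv2.INTER_CUBIC))
E
```

```text
ee [0.56467301 0.22155535 0.07813874] F [-1.24459478 -0.09124734 11.69229283] light top (array([0.56340924, 0.2211537 ]), array([90.33616638, 57.91882706]), 23.510482788085938) 0.10630862803931097 18350
bed z 0.0582874447531921 7497
```

View pics/s8.png

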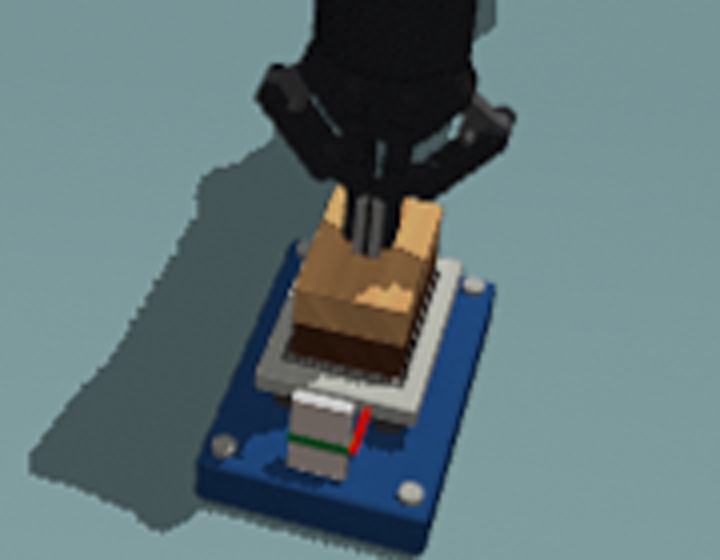

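The scene crop shows the pile square within the outline, the fingers pressing in the middle, and the red pointer's end at the green band (px ~(352,448)). The bed has sunk 12.0 mm (0.0703 to 0.0583) and has been held for 2.5 s at about 11.7 N. I'll hand it in while still pressing.

```bash
python3 -c "
from rig import robot
print(robot.finish_job())"
```

```text
the job is handed in; nothing more can be done
None
```

The two-layer blank is built, and I handed the job in at about 27 s while still pressing. The report gave no verdict.

**Last checks, all from the wrist camera:**

| Check | Result |
|---|---|
| Dark block on the outline | within 1 mm and 0.1° (checked before the light block went on) |
| Light block on the dark block | within about 0.5 mm and 0.1° |
| Bed depth | 12.0 mm down, red pointer at the green band in the scene picture |
| Hold | at least 2.5 s at about 11.7 N, never near the 20 mm stop |

I never moved the bowl, glue bottle or knob, but I took no final measurement of where they are.

**What went wrong or disagreed:**
- **First grasp:** it closed above the dark block without moving it. The shut fingertips really end about 28 mm behind the reported TCP. A touch on the block (37 N at the fingers) and the wrist depth both showed this, and I allowed for it from then on.
- **Cameras:** the top and wrist cameras disagreed by 2–3 mm. I used the wrist camera for all grasping and placing.

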